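# Snap the notched work rest onto its bench foot

## Task

Set up the work support on this joinery bench: pick up the rest whose wooden head has an open notch along its top and slide its tube down over the pointed stub of the steel foot, so that the tube presses the spring button in, and push on until the tube sits fully home on the foot's plate and the button pops out through one of the windows in the tube. Do not drop or slam it on; let go of it once it is home.

Things in the scene. Friction and masses are not known exactly. Their poses are not given: they have to be found in the camera images.
- notched_rest: Rest to fit, standing upright, 150 mm tall, 0.25 kg. Origin: centre of underside, z up. Lower 105 mm: square metal tube, 38 mm outside, 32 mm bore. Above: wooden head, 60 (x) by 44 mm (y), solid to 136 mm up, then an 18 mm notch along x; grip across y. A 22 mm window, centred 30 mm up, in both x faces, so a half turn is the same. Two look-alikes (flat head, rounded head) are bystanders.
- foot: Steel foot fixed to the bench: plate 110 x 110 x 12 mm with an upright round stub, 28 mm thick, straight to 64 mm above the bench, then tapering to a blunt 8 mm point at 86 mm. Origin: centre of the plate's underside, z up; the button stands out of the stub to +x. Fully home, the rest stands on the plate (origin 12 mm above the foot's), its x along the foot's x either way round, within 10 degrees.
- snap_button (a joint): Brass cone-nosed spring button in the stub's side, axis level, 42 mm above the bench. Value: m pressed in; 0 is out (10 mm proud), 0.0105 fully in. The tube's rim cams it in as the tube is pushed down (up to about 15 N; the rest's own weight is not enough, it stops about 30 mm above home). It springs back to 0 through a window in the last 10 mm of the way.
Mind the look-alikes: they are no part of the job. Leave any purple look-alike of the notched_rest alone. Several things have the shape of the foot; the one meant has the colours described above.

How it is judged:
On the way:
1. the tube, over the stub, has pressed the spring button in (value of joint snap_button above 0.0035 m and horizontal distance between notched_rest and foot below 0.015 m and z of notched_rest in the frame of foot below 0.065 m), for 0.02 s.
At the end, for the whole second after the job is handed in: The notched rest stands upright (within 10 degrees) and still over the foot's stub (within 10 mm of its axis), fully down on the plate (within 5 mm), its windows in line with the button (within about 25 degrees), and the spring button is out again through a window (less than 2 mm pressed) (horizontal distance between notched_rest and foot below 0.01 m and z of notched_rest in the frame of foot below 0.017 m and angle between notched_rest's own z axis and vertical below 0.17 rad and angle between the x axis of notched_rest and the x axis of foot, either way round below 0.45 rad and value of joint snap_button below 0.002 m and linear speed of notched_rest below 0.03 m/s); the robot touches nothing.
It fails at once if the rest is dropped or slammed onto the foot (linear speed of notched_rest above 0.6 m/s and horizontal distance between notched_rest and foot below 0.03 m and z of notched_rest in the frame of foot below 0.09 m).
It also fails if it takes over 38 s, if anything falls off the work surface, if the arm or the gripper's body presses on something with over 40 N, if the wrist force passes 120 N, or if a joint passes its speed limit or range.

## Robot

A 6-joint arm with a two-finger parallel gripper is mounted at the origin on the work surface. World frame = base frame: x ahead of the robot, y to its left, z up, the work surface at z = 0. Lengths are in m, angles in rad, forces in N, time in s.
With the tool pointing down it reaches from about 0.225 to 0.725 m from the base axis. Payload 3.1 kg.
Tool frame: the origin (TCP) lies midway between the tips of the shut fingers; the grasp point (between the pads) lies 19 mm behind it (env.grip_point_offset is the z of the grasp point in the tool frame, in m); z points along the fingers, y is the direction in which the jaws open and shut (so a half turn about z gives the same grasp; the last joint's range is limited). The gripper opens to 85 mm and grips with 20 to 120 N. Pads are 22 mm wide; open, the fingers measure 114 mm over their backs; the gripper's body (76 mm by 85 mm) begins 54 mm behind the grasp point. The pads swing forward as they close: fully open they stand 13 mm farther back than shut.
Start: joints at [1.141, 0.048, 0.099, 1.622, 0, 1.443], TCP at [0.156, 0.501, 0.231] pointing down, gripper open.
Joint ranges: [-2.91, 2.91], [-0.99, 1.94], [-1.21, 1.42], [-2.12, 2.29], [-1.49, 1.47], [-3.14, 3.14]. Speed limits (rad/s): [2.79, 2.79, 3.14, 3.14, 3.14, 3.14].

## Interface

Orientations are given as a unit quaternion [w, x, y, z].
In Python, from rig import env, imaging, finder gives the robot as it stands.
- The arm moves only by the tool servo_tool, never from a script. Its argument "increments" is a list of rows, each a list of 7 numbers: the opening, from 0 (shut) to 1 (fully open), then the shift along the world's x, y, z in mm, then the turn, a rotation vector about the world's x, y, z in degrees. A call has exactly 5 rows; each row shifts and turns the commanded pose from where the row before left it; what a row does not reach is not made up. A row lasts 1/12 s, in which the tool goes at most 41.7 mm and 7.16 degrees, less where a joint would pass 70% of its speed; a pose out of reach is approached as far as the arm can. A call with a gripper value outside its range is refused whole. The fingers move at their own pace and stop on an object; "grip_force" is the grip in N (left out, the last holds). Time passes only in rows, so rows that do not move let the fingers close, or fill a call up. It gives the time, the measured TCP pose, the force and the opening at its end, in the units of the state.
- env.state(): the state, without advancing time (a new reading comes with each control period).
- imaging.camera(name): name is "side" or "top"; returns (picture, depth): 420x560x3 uint8, blue, green, red; 420x560 float32, m along the optical axis (not along the pixel's ray), 0 where there is no reading.
- imaging.camera_params(name): a dict with "vertical_fov" (degrees; the focal length in pixels is half the picture's height over the tangent of half this angle, whatever the lens; pixels are square), "cx", "cy" (the principal point, pixels), "R" (3x3) and "t" (3): a world point X has camera coordinates R X + t. Camera axes: x right, y down, z forward; pixel columns grow to the right and rows downward; lengths in m; the calibration is good to about 2 mm. A picture is of the moment at which its call begins. camera_params takes no time and is no camera call.
- env.close_job(): hands the job in, once; it reports no verdict.
Trained networks look in the newest picture that a camera, given by its name, has taken for a name from the list of things; names that differ only in an ending like _2 or _b are one class to them, and where a whole thing is asked for, a point or a joint stands for the part that bears it (a point fixed in the world has none). Each returns a list of dicts, best first, with "score" (0 to 1); they miss things now and then, are a little off and sometimes report something else, mostly with a low value. They report only what shows in the picture. A call takes as long as a camera call. They do not tell look-alikes from the thing itself.
- finder.search_frame(camera, query): "centre" ([column, row] in pixels, amid what is visible of it).
- finder.mark_of(camera, query): "centre" ([column, row] in pixels: a listed point, or the origin of a listed thing).
The state is a dict: "t": time; "q": joint angles; "dq": joint speeds; "tau": joint torques, N m; "tool_pos": TCP position; "tool_rot": TCP orientation; "contact_force": force on the tool from outside, world axes, zero at the start; "moment": the same for the moment, N m; "width": finger opening in m.
Only numpy, scipy, OpenCV 4.12 (cv2) and the standard library are available. Lean on these libraries where they do the work, as an engineer would, in place of code of your own. Each camera call takes 0.05 s, during which the arm holds its last target. There are 200 camera calls.

## Working session

There is one attempt and no reset: what is moved stays moved. The work goes in short steps, Python scripts to look and compute and a tool call to move; the robot and the scene stay as the last step left them, time stands still between calls to the robot, and variables do not carry over. Pictures are saved under pics/ and viewed, about 8 in all and at most 12, crops included, and the job is handed in when it is done.

Besides the shell and the picture viewer there is one more tool, called by a JSON object that holds its "op" and its "data", one argument or row to a line. servo_tool: Moves the arm, as the interface text tells. Its arguments: {"type":"object","properties":{"increments":{"type":"array"},"grip_force":{"type":"number"}},"required":["increments"]}

```bash
ls; mkdir -p pics; python3 - <<'E'
from rig import env, imaging, finder
import cv2, json
for c in ("side","top"):
    im,d=imaging.camera(c); cv2.imwrite(f"pics/{c}0.png",im)
    p=imaging.camera_params(c); print(c,p)
    for q in ("notched_rest","foot","snap_button"):
        print(q,[(round(r["score"],2),[round(float(x)) for x in r["centre"]]) for r in finder.search_frame(c,q)], [(round(r["score"],2),[round(float(x)) for x in r["centre"]]) for r in finder.mark_of(c,q)])
print(env.state(), env.grip_point_offset)
E
```

```text
pics
side {'vertical_fov': 56.3332255197943, 'cx': 271.46465308950934, 'cy': 204.04356036244565, 'R': array([[ 0.91888587, -0.39417289, -0.01662798],
       [-0.24213882, -0.53019011, -0.8125683 ],
       [ 0.31147641,  0.75068381, -0.58262876]]), 't': array([-0.49247743,  0.19423733,  0.66724767])}
notched_rest [(0.95, [350, 216]), (0.84, [277, 229])] [(0.88, [350, 258]), (0.86, [281, 268]), (0.33, [274, 186])]
foot [(0.74, [274, 185]), (0.67, [189, 178])] [(0.89, [188, 182]), (0.69, [276, 186])]Traceback (most recent call last):
  File "<stdin>", line 7, in <module>
ValueError: it knows: foot, notched_rest
```

View pics/side0.png

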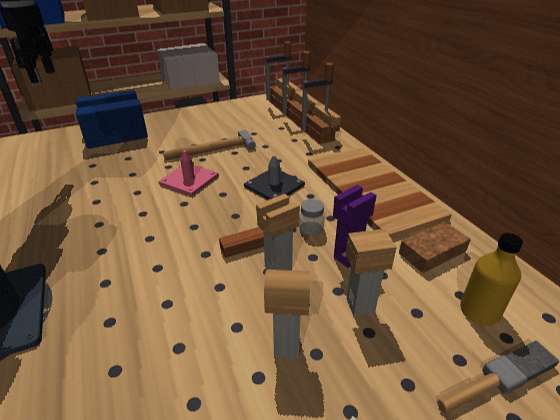

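```bash
python3 - <<'E'
from rig import env, imaging, finder
import cv2, json
c="top"
im,d=imaging.camera(c); cv2.imwrite(f"pics/{c}0.png",im)
p=imaging.camera_params(c); print(c,p)
for q in ("notched_rest","foot"):
        print(q,[(round(r["score"],2),[round(float(x)) for x in r["centre"]]) for r in finder.search_frame(c,q)], [(round(r["score"],2),[round(float(x)) for x in r["centre"]]) for r in finder.mark_of(c,q)])
print(env.state(), env.grip_point_offset)
E
```

```text
top {'vertical_fov': 57.88608121844331, 'cx': 280.5683855226359, 'cy': 208.29749682227805, 'R': array([[ 0.00377164, -0.99992127,  0.01196781],
       [-0.98295338, -0.00590702, -0.18376008],
       [ 0.18381631, -0.01107072, -0.98289827]]), 't': array([-0.0068322 ,  0.53827941,  0.70633657])}
notched_rest [(0.75, [343, 146]), (0.61, [333, 218])] [(0.87, [326, 225]), (0.81, [333, 163])]
foot [(0.79, [194, 176]), (0.63, [136, 267])] [(0.97, [198, 174]), (0.78, [139, 266])]
{'t': 0.55, 'q': array([ 1.14120303e+00,  4.80042621e-02,  9.92095939e-02,  1.62197094e+00,
       -4.08195833e-06,  1.44299939e+00]), 'dq': array([-9.16496269e-04,  6.81207660e-05,  1.23029102e-04,  5.57873614e-05,
       -3.59204669e-04, -7.54355430e-04]), 'tau': array([-1.41151206e-03, -3.38283956e+01,  3.19861400e+01,  1.74552119e-03,
       -2.96229282e-04,  2.75952360e-06]), 'tool_pos': array([0.15606418, 0.50127636, 0.23131416]), 'tool_rot': array([6.18811728e-06, 1.50326168e-01, 9.88636456e-01, 1.42070226e-05]), 'contact_force': array([-0.21376892, -0.46922134, -0.06517191]), 'moment': array([-0.03270125,  0.01241827, -0.01473585]), 'width': 0.08546680301376208} -0.0187
```

View pics/top0.png

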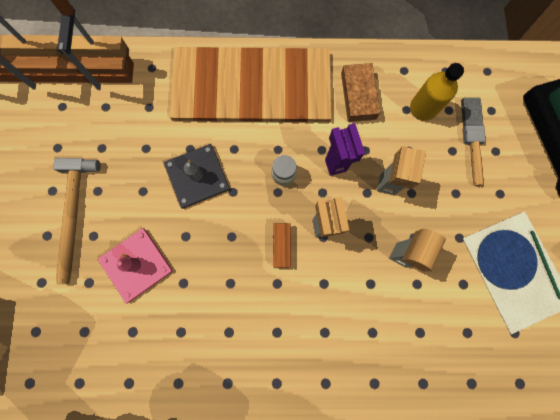

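Side view: the wooden notched rest is at (277,229). The look-alikes are purple notched (350,216), flat (370,270) and rounded (287,310). The steel foot is at (275,184) and the pink one at (189,178). Top view: wooden notched (332,218), purple (343,148), flat (403,168), rounded (420,250), steel foot (197,175), pink foot (135,265). I choose the wooden notched rest and the dark steel foot, then measure both and crop.

```bash
cat > h.py <<'E'
import numpy as np, cv2
from rig import env, imaging, finder
def cloud(c):
    im,d=imaging.camera(c); p=imaging.camera_params(c)
    f=im.shape[0]/2/np.tan(np.radians(p["vertical_fov"]/2))
    v,u=np.mgrid[:im.shape[0],:im.shape[1]]
    X=np.stack([(u-p["cx"])/f*d,(v-p["cy"])/f*d,d],-1)
    W=(X-p["t"])@p["R"]; W[d==0]=np.nan
    return im,W
def rect(P):
    (c,s,a)=cv2.minAreaRect((P[:,:2]*1000).astype(np.float32)); return np.round(c,1),np.round(s,1),round(a,1),len(P)
def crop(im,u0,u1,v0,v1,k): return cv2.resize(im[v0:v1,u0:u1],None,fx=k,fy=k,interpolation=cv2.INTER_CUBIC)
E
python3 - <<'E'
from h import *
def sel(W,box,z0,z1):
    w=W[box[2]:box[3],box[0]:box[1]].reshape(-1,3); return w[(w[:,2]>z0)&(w[:,2]<z1)]
im,W=cloud("top")
print("head",rect(sel(W,(308,356,190,245),.12,.165)), "upper",rect(sel(W,(308,356,190,245),.143,.165)), "notch",rect(sel(W,(308,356,190,245),.128,.141)))
print("plate",rect(sel(W,(155,240,135,215),.006,.018)))
for a,b in((.03,.06),(.06,.075),(.075,.1)):
    s=sel(W,(155,240,135,215),a,b); print("stub",a,s.mean(0),rect(s))
a=crop(im,150,245,130,220,4); b=crop(im,305,365,185,245,6)
im,W=cloud("side")
print("SIDE head",rect(sel(W,(255,303,190,240),.12,.165)),"upper",rect(sel(W,(255,303,190,240),.143,.165)))
print("plate",rect(sel(W,(240,308,148,203),.006,.018)))
for q in((.03,.06),(.06,.075),(.075,.1)):
    s=sel(W,(255,295,148,203),*q); print("stub",q,s.mean(0),rect(s))
c=crop(im,240,310,145,205,5); e=crop(im,245,310,185,275,4)
H=370
cv2.imwrite("pics/c1.png",np.vstack([np.hstack([cv2.resize(x,(390,295)) for x in (a,b)]),np.hstack([cv2.resize(x,(390,300)) for x in (c,e)])]))
E
```

```text
head (array([508.3, -93.1]), array([60.3, 44.9]), 10.2, 969) upper (array([508.2, -93.2]), array([60.3, 44.8]), 9.8, 555) notch (array([507.8, -92.2]), array([60.4, 43.6]), 11.6, 366)
plate (array([616.7, 176.1]), array([110.6, 110. ]), 23.0, 2345)
stub 0.03 [0.61022733 0.17026315 0.04500057] (array([621. , 173.8]), array([37.8, 23.6]), 0.8, 69)
stub 0.06 [0.61267598 0.17271569 0.06738696] (array([615.8, 175.2]), array([26.7, 26. ]), 3.4, 98)
stub 0.075 [0.61508707 0.17509661 0.08022474] (array([616.7, 175.7]), array([14.4, 17. ]), 80.6, 58)
SIDE head (array([508. , -97.1]), array([61.8, 46.4]), 9.3, 1069) upper (array([508.3, -97. ]), array([61.2, 46.4]), 9.2, 468)
plate (array([615.9, 172. ]), array([110.9, 112.8]), 23.3, 894)
stub (0.03, 0.06) [0.61364914 0.16274877 0.0451818 ] (array([618.9, 167.3]), array([21.9, 33.3]), 87.9, 125)
stub (0.06, 0.075) [0.61340774 0.1655347  0.06692691] (array([612. , 167.1]), array([18.6, 26.8]), 51.5, 73)
stub (0.075, 0.1) [0.61568787 0.16967256 0.0798625 ] (array([616.5, 170.5]), array([12.2, 12.2]), 87.8, 26)
```

View pics/c1.png

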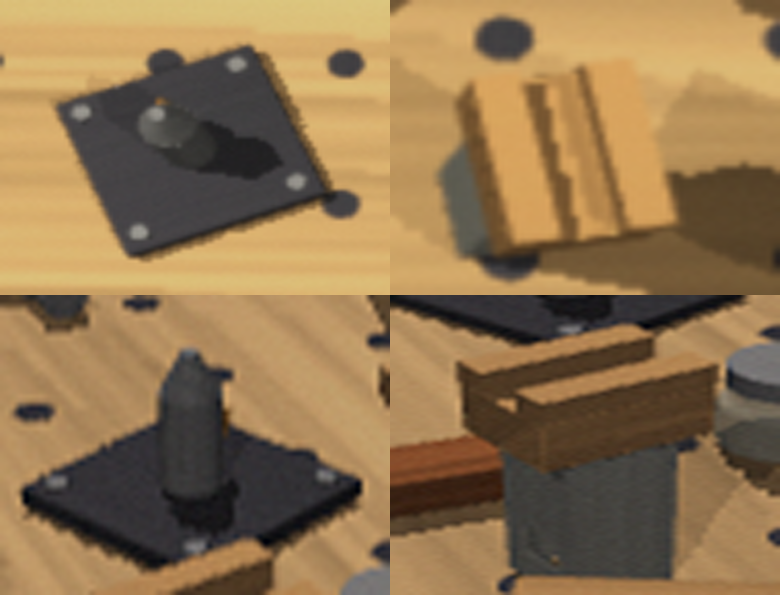

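The crop shows the wooden notched rest, with its notch along x at a yaw of about 10°. It also shows the dark steel foot, with the brass button on its +x side at a yaw of about 23°. The sizes match: head 60x44, plate 110x110. The rest is at about (508,-95) mm and the foot at about (616,174); the offset between them, (108,269), agrees in both cameras. I'm moving above the rest now, turning the jaws by +27°.

{"op": "servo_tool", "data": {
  "increments": [
    [1, 17.6, -29.8, 0, 0, 0, 1.4],
    [1, 17.6, -29.8, 0, 0, 0, 1.4],
    [1, 17.6, -29.8, 0, 0, 0, 1.4],
    [1, 17.6, -29.8, 0, 0, 0, 1.4],
    [1, 17.6, -29.8, 0, 0, 0, 1.4]
  ]
}}

```text
t: 1.07
tool_pos: [0.2445, 0.351, 0.2314]
tool_rot: [0.0, 0.089, 0.996, 0.0]
contact_force: [1.8, 0.9, 0.6]
width: 0.0852
```

{"op": "servo_tool", "data": {
  "increments": [
    [1, 17.6, -29.8, 0, 0, 0, 1.4],
    [1, 17.6, -29.8, 0, 0, 0, 1.4],
    [1, 17.6, -29.8, 0, 0, 0, 1.4],
    [1, 17.6, -29.8, 0, 0, 0, 1.4],
    [1, 17.6, -29.8, 0, 0, 0, 1.4]
  ]
}}

```text
t: 1.48
tool_pos: [0.3326, 0.2018, 0.2317]
tool_rot: [0.001, 0.028, 1.0, 0.0]
contact_force: [0.8, 0.4, -0.1]
width: 0.0855
```

{"op": "servo_tool", "data": {
  "increments": [
    [1, 17.6, -29.8, 0, 0, 0, 1.4],
    [1, 17.6, -29.8, 0, 0, 0, 1.4],
    [1, 17.6, -29.8, 0, 0, 0, 1.4],
    [1, 17.6, -29.8, 0, 0, 0, 1.4],
    [1, 17.6, -29.8, 0, 0, 0, 1.4]
  ]
}}

```text
t: 1.9
tool_pos: [0.4207, 0.0526, 0.2316]
tool_rot: [0.001, -0.033, 0.999, 0.0]
contact_force: [0.5, 0.3, -0.4]
width: 0.0854
```

{"op": "servo_tool", "data": {
  "increments": [
    [1, 17.6, -29.8, 0, 0, 0, 1.4],
    [1, 17.6, -29.8, 0, 0, 0, 1.4],
    [1, 17.6, -29.8, 0, 0, 0, 1.3],
    [1, 17.6, -29.8, 0, 0, 0, 1.2],
    [1, 17.6, -29.8, 0, 0, 0, 1.2]
  ]
}}

```text
t: 2.32
tool_pos: [0.5087, -0.0965, 0.2314]
tool_rot: [0.0, -0.089, 0.996, -0.0]
contact_force: [0.4, 1.0, 0.1]
width: 0.0852
```

{"op": "servo_tool", "data": {
  "increments": [
    [1, 0, 0, -20, 0, 0, 0],
    [1, 0, 1, -20, 0, 0, 0],
    [1, 0, 0, -20, 0, 0, 0],
    [1, 0, 0, -15, 0, 0, 0],
    [1, 0, 0, -10, 0, 0, 0]
  ]
}}

```text
t: 2.73
tool_pos: [0.5071, -0.0936, 0.1441]
tool_rot: [-0.001, -0.089, 0.996, 0.001]
contact_force: [-0.7, 0.5, 0.4]
width: 0.0855
```

```bash
python3 - <<'E'
from h import *
a,_=cloud("top"); b,_=cloud("side")
cv2.imwrite("pics/c2.png",np.hstack([cv2.resize(crop(a,260,420,120,300,2),(390,440)),cv2.resize(crop(b,200,360,130,310,2),(390,440))]))
E
```

```text
(no output)
```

View pics/c2.png

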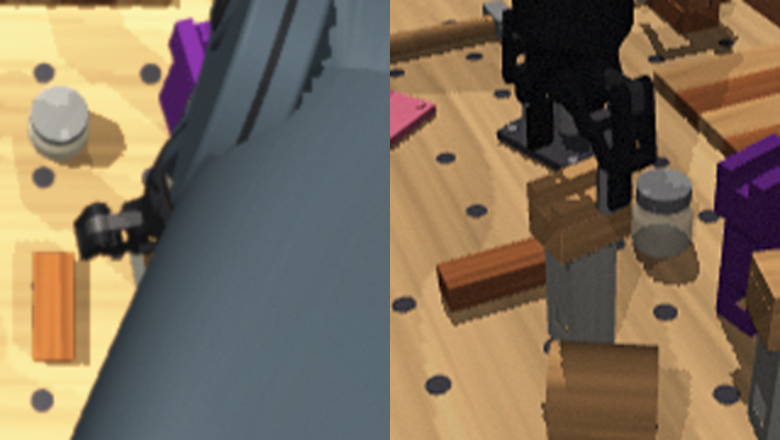

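The side crop shows the open fingers astride the head, near finger at about (615,170) in the crop, with the notch in the middle. I'm descending and closing.

{"op": "servo_tool", "data": {
  "increments": [
    [1, 0, 0, -14, 0, 0, 0],
    [1, 0, 0, -12, 0, 0, 0],
    [1, 0, 0, -10, 0, 0, 0],
    [1, 0, 0, -6, 0, 0, 0],
    [1, 0, 0, 0, 0, 0, 0]
  ]
}}

```text
t: 3.25
tool_pos: [0.507, -0.0933, 0.1026]
tool_rot: [-0.001, -0.089, 0.996, 0.001]
contact_force: [-0.9, 0.5, 0.2]
width: 0.0858
```

{"op": "servo_tool", "data": {
  "increments": [
    [0.3, 0, 0, 0, 0, 0, 0],
    [0.3, 0, 0, 0, 0, 0, 0],
    [0.3, 0, 0, 0, 0, 0, 0],
    [0.3, 0, 0, 0, 0, 0, 0],
    [0.3, 0, 0, 0, 0, 0, 0]
  ],
  "grip_force": 60
}}

```text
t: 3.67
tool_pos: [0.5089, -0.0943, 0.1054]
tool_rot: [0.001, -0.089, 0.996, -0.001]
contact_force: [0.0, -1.8, 2.3]
width: 0.0434
```

{"op": "servo_tool", "data": {
  "increments": [
    [0.3, 0, 0, 0, 0, 0, 0],
    [0.3, 0, 0, 0, 0, 0, 0],
    [0.3, 0, 0, 0, 0, 0, 0],
    [0.3, 0, 0, 0, 0, 0, 0],
    [0.3, 0, 0, 0, 0, 0, 0]
  ],
  "grip_force": 60
}}

```text
t: 4.08
tool_pos: [0.5089, -0.0943, 0.1054]
tool_rot: [0.001, -0.089, 0.996, -0.001]
contact_force: [-0.3, -2.3, 5.5]
width: 0.0432
```

{"op": "servo_tool", "data": {
  "increments": [
    [0.3, 0, 0, 8, 0, 0, 0],
    [0.3, 0, 0, 20, 0, 0, 0],
    [0.3, 0, 0, 30, 0, 0, 0],
    [0.3, 0, 0, 35, 0, 0, 0],
    [0.3, 0, 0, 30, 0, 0, 0]
  ]
}}

```text
t: 4.5
tool_pos: [0.5064, -0.0927, 0.2269]
tool_rot: [-0.002, -0.089, 0.996, 0.002]
contact_force: [1.0, -1.4, -2.8]
width: 0.0434
```

{"op": "servo_tool", "data": {
  "increments": [
    [0.3, 0, 0, 7, 0, 0, 0],
    [0.3, 0, 0, 0, 0, 0, 0],
    [0.3, 7, 20, 0, 0, 0, 1],
    [0.3, 11, 28, 0, 0, 0, 1.3],
    [0.3, 11, 28, 0, 0, 0, 1.3]
  ]
}}

```text
t: 4.92
tool_pos: [0.5355, -0.017, 0.2305]
tool_rot: [-0.003, -0.12, 0.993, 0.001]
contact_force: [0.4, -0.4, -3.6]
width: 0.0434
```

{"op": "servo_tool", "data": {
  "increments": [
    [0.3, 11, 28, 0, 0, 0, 1.3],
    [0.3, 11, 28, 0, 0, 0, 1.3],
    [0.3, 11, 28, 0, 0, 0, 1.3],
    [0.3, 11, 28, 0, 0, 0, 1.3],
    [0.3, 11, 28, 0, 0, 0, 1.3]
  ]
}}

```text
t: 5.33
tool_pos: [0.5905, 0.1238, 0.2298]
tool_rot: [-0.004, -0.177, 0.984, 0.001]
contact_force: [-0.2, 0.4, -2.9]
width: 0.0436
```

{"op": "servo_tool", "data": {
  "increments": [
    [0.3, 11, 28, 0, 0, 0, 1.3],
    [0.3, 8, 20, 0, 0, 0, 1.6],
    [0.3, 5, 5, 0, 0, 0, 0],
    [0.3, 0, 0, 0, 0, 0, 0],
    [0.3, 0, 0, 0, 0, 0, 0]
  ]
}}

```text
t: 5.75
tool_pos: [0.6148, 0.1748, 0.2312]
tool_rot: [-0.003, -0.201, 0.98, -0.0]
contact_force: [-0.3, -0.9, -3.5]
width: 0.0436
```

```bash
python3 - <<'E'
from h import *
a,_=cloud("top"); b,W=cloud("side")
cv2.imwrite("pics/c3.png",np.hstack([cv2.resize(crop(a,120,260,90,250,2),(390,440)),cv2.resize(crop(b,200,340,40,210,2),(390,470))[:440]]))
np.save("W.npy",W); print(env.state()["tool_pos"],env.state()["tool_rot"])
E
```

```text
[0.61519869 0.17394836 0.23296141] [-1.54219981e-03 -2.00449423e-01  9.79702808e-01 -2.42220604e-04]
```

View pics/c3.png

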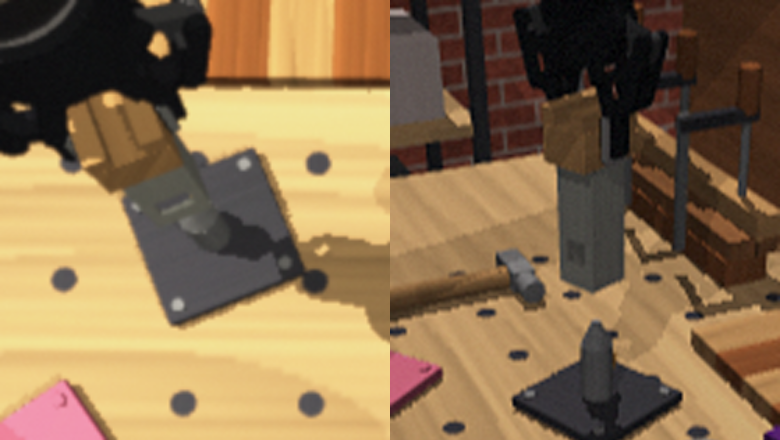

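The crop shows the rest upright in the grip, its tube over the stub with its windows along the foot's x. Next I measure how far the tube is from the plate centre, in each camera's own frame.

```bash
python3 - <<'E'
from h import *
a=np.radians(23.1); Rz=np.array([[np.cos(a),np.sin(a)],[-np.sin(a),np.cos(a)]])
for c,ctr in (("side",(.6159,.172)),("top",(.6167,.1761))):
    im,W=cloud(c); P=W.reshape(-1,3); P=P[np.isfinite(P[:,0])]
    p=imaging.camera_params(c); print(c,"cam in foot frame",Rz@((-p["R"].T@p["t"])[:2]-ctr))
    q=(P[:,:2]-ctr)@Rz.T*1000
    for z0,z1 in((.135,.16),(.16,.185),(.185,.21),(.215,.23)):
        m=(np.abs(q).max(1)<40)&(P[:,2]>z0)&(P[:,2]<z1)
        if m.sum()>10: print(z0,m.sum(),"x 2-98%",np.percentile(q[m,0],[2,50,98]).round(1),"y",np.percentile(q[m,1],[2,50,98]).round(1))
    m=(np.abs(q).max(1)<25)&(P[:,2]>.1)&(P[:,2]<.3); print("min z",np.percentile(P[m,2],[0.3,2]))
E
```

```text
side cam in foot frame [-0.59793512 -0.57558822]
0.135 240 x 2-98% [-21.9 -10.7  14.2] y [-19.3 -14.9  19.4]
0.16 224 x 2-98% [-21.9 -17.9  14.6] y [-20.1 -16.7  17.9]
0.185 254 x 2-98% [-21.6 -18.4  15. ] y [-19.5 -16.3  19.7]
0.215 124 x 2-98% [-21.4 -16.6  15.3] y [-19.5 -16.8  18.1]
min z [0.12633786 0.12852642]
top cam in foot frame [-0.26743095 -0.07285032]
0.135 125 x 2-98% [-21.9 -20.6  12.8] y [-19.   -5.4  18.8]
0.16 132 x 2-98% [-21.2 -20.5  10.9] y [-18.8  -5.4  17.9]
0.185 141 x 2-98% [-21.5 -20.6   2.9] y [-18.7  -2.   18.3]
min z [0.12688479 0.13123128]
```

{"op": "servo_tool", "data": {
  "increments": [
    [0.3, 1.8, 0.7, 0, 0, 0, 0],
    [0.3, 0, 0, -10, 0, 0, 0],
    [0.3, 0, 0, -12, 0, 0, 0],
    [0.3, 0, 0, -10, 0, 0, 0],
    [0.3, 0, 0, 0, 0, 0, 0]
  ],
  "grip_force": 80
}}

```text
t: 6.37
tool_pos: [0.6165, 0.1752, 0.1994]
tool_rot: [-0.002, -0.201, 0.98, 0.0]
contact_force: [-1.0, -0.5, -3.8]
width: 0.0433
```

{"op": "servo_tool", "data": {
  "increments": [
    [0.3, 0, 0, -8, 0, 0, 0],
    [0.3, 0, 0, -8, 0, 0, 0],
    [0.3, 0, 0, -8, 0, 0, 0],
    [0.3, 0, 0, -5, 0, 0, 0],
    [0.3, 0, 0, 0, 0, 0, 0]
  ]
}}

```text
t: 6.78
tool_pos: [0.6169, 0.1758, 0.1712]
tool_rot: [-0.002, -0.201, 0.98, 0.0]
contact_force: [-0.1, 0.3, -3.0]
width: 0.0434
```

{"op": "servo_tool", "data": {
  "increments": [
    [0.3, 0, 0, -6, 0, 0, 0],
    [0.3, 0, 0, -6, 0, 0, 0],
    [0.3, 0, 0, -5, 0, 0, 0],
    [0.3, 0, 0, -3, 0, 0, 0],
    [0.3, 0, 0, 0, 0, 0, 0]
  ]
}}

```text
t: 7.2
tool_pos: [0.6184, 0.1762, 0.1532]
tool_rot: [0.001, -0.201, 0.98, 0.0]
contact_force: [0.8, 0.1, -1.5]
width: 0.0432
```

{"op": "servo_tool", "data": {
  "increments": [
    [0.3, 0, 0, -3, 0, 0, 0],
    [0.3, 0, 0, -3, 0, 0, 0],
    [0.3, 0, 0, -3, 0, 0, 0],
    [0.3, 0, 0, -3, 0, 0, 0],
    [0.3, 0, 0, 0, 0, 0, 0]
  ]
}}

```text
t: 7.62
tool_pos: [0.619, 0.1759, 0.1487]
tool_rot: [0.004, -0.201, 0.98, -0.001]
contact_force: [-5.2, -1.7, 16.6]
width: 0.0433
```

{"op": "servo_tool", "data": {
  "increments": [
    [0.3, 0, 0, -3, 0, 0, 0],
    [0.3, 0, 0, -3, 0, 0, 0],
    [0.3, 0, 0, -2, 0, 0, 0],
    [0.3, 0, 0, 0, 0, 0, 0],
    [0.3, 0, 0, 0, 0, 0, 0]
  ]
}}

```text
t: 8.03
tool_pos: [0.619, 0.1757, 0.1354]
tool_rot: [0.002, -0.201, 0.98, -0.001]
contact_force: [1.0, -0.8, 5.5]
width: 0.0433
```

{"op": "servo_tool", "data": {
  "increments": [
    [0.3, 0, 0, -3, 0, 0, 0],
    [0.3, 0, 0, -3, 0, 0, 0],
    [0.3, 0, 0, -3, 0, 0, 0],
    [0.3, 0, 0, -2, 0, 0, 0],
    [0.3, 0, 0, 0, 0, 0, 0]
  ]
}}

```text
t: 8.45
tool_pos: [0.6163, 0.1759, 0.1197]
tool_rot: [-0.002, -0.201, 0.98, 0.0]
contact_force: [0.0, -1.0, -3.3]
width: 0.0428
```

{"op": "servo_tool", "data": {
  "increments": [
    [0.3, 0, 0, -2, 0, 0, 0],
    [0.3, 0, 0, -2, 0, 0, 0],
    [0.3, 0, 0, -2, 0, 0, 0],
    [0.3, 0, 0, 0, 0, 0, 0],
    [0.3, 0, 0, 0, 0, 0, 0]
  ]
}}

```text
t: 8.87
tool_pos: [0.6173, 0.176, 0.1175]
tool_rot: [-0.0, -0.201, 0.98, 0.0]
contact_force: [-3.4, -0.5, 5.1]
width: 0.0431
```

{"op": "servo_tool", "data": {
  "increments": [
    [0.3, 0, 0, -1.5, 0, 0, 0],
    [0.3, 0, 0, -1.5, 0, 0, 0],
    [0.3, 0, 0, -1.5, 0, 0, 0],
    [0.3, 0, 0, 0, 0, 0, 0],
    [0.3, 0, 0, 0, 0, 0, 0]
  ]
}}

```text
t: 9.28
tool_pos: [0.6174, 0.176, 0.1174]
tool_rot: [0.001, -0.201, 0.98, 0.0]
contact_force: [-8.3, -2.3, 18.2]
width: 0.0432
```

```bash
python3 - <<'E'
from h import *
a,_=cloud("top"); b,W=cloud("side"); 
cv2.imwrite("pics/c4.png",np.hstack([cv2.resize(crop(a,140,260,110,230,3),(390,390)),cv2.resize(crop(b,225,325,100,210,4),(390,430))[:390]]))
E
```

```text
(no output)
```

View pics/c4.png

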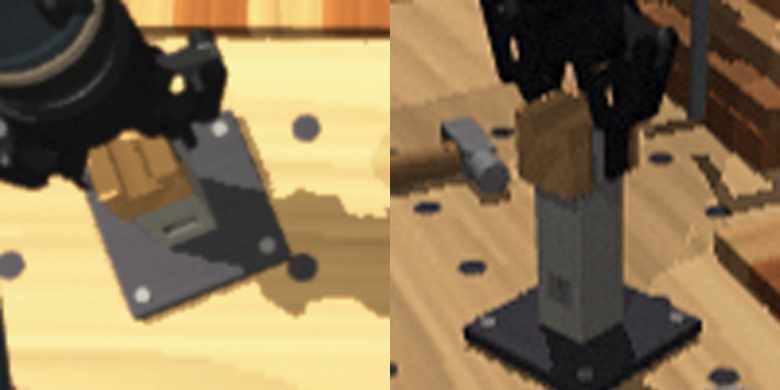

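The tube sits down on the plate in both views: z stalled at 0.1174 while the force rose to 18 N, matching 0.1054 + 0.012. I'm relaxing the push, opening, and backing off straight up.

{"op": "servo_tool", "data": {
  "increments": [
    [0.3, 0, 0, 3, 0, 0, 0],
    [0.3, 0, 0, 1.5, 0, 0, 0],
    [0.6, 0, 0, 0, 0, 0, 0],
    [0.8, 0, 0, 0, 0, 0, 0],
    [1, 0, 0, 0, 0, 0, 0]
  ]
}}

```text
t: 9.8
tool_pos: [0.6182, 0.176, 0.1155]
tool_rot: [0.0, -0.201, 0.98, -0.0]
contact_force: [0.4, 0.4, -1.1]
width: 0.0735
```

{"op": "servo_tool", "data": {
  "increments": [
    [1, 0, 0, 0, 0, 0, 0],
    [1, 0, 0, 0, 0, 0, 0],
    [1, 0, 0, 0, 0, 0, 0],
    [1, 0, 0, 0, 0, 0, 0],
    [1, 0, 0, 0, 0, 0, 0]
  ]
}}

```text
t: 10.22
tool_pos: [0.6179, 0.176, 0.1162]
tool_rot: [-0.0, -0.201, 0.98, 0.0]
contact_force: [0.3, 0.9, 0.5]
width: 0.0854
```

{"op": "servo_tool", "data": {
  "increments": [
    [1, 0, 0, 10, 0, 0, 0],
    [1, 0, 0, 15, 0, 0, 0],
    [1, 0, 0, 25, 0, 0, 0],
    [1, 0, 0, 30, 0, 0, 0],
    [1, 0, 0, 30, 0, 0, 0]
  ]
}}

```text
t: 10.63
tool_pos: [0.6173, 0.1759, 0.2276]
tool_rot: [-0.0, -0.201, 0.98, 0.0]
contact_force: [0.5, -0.2, -0.1]
width: 0.0852
```

{"op": "servo_tool", "data": {
  "increments": [
    [1, -40, 0, 0, 0, 0, 0],
    [1, -40, 0, 0, 0, 0, 0],
    [1, -40, 0, 0, 0, 0, 0],
    [1, -40, 0, 0, 0, 0, 0],
    [1, -20, 0, 0, 0, 0, 0]
  ]
}}

```text
t: 11.05
tool_pos: [0.434, 0.176, 0.2274]
tool_rot: [-0.001, -0.202, 0.979, 0.0]
contact_force: [0.5, -0.2, -0.5]
width: 0.0854
```

{"op": "servo_tool", "data": {
  "increments": [
    [1, -30, -30, 0, 0, 0, 0],
    [1, -20, -35, 0, 0, 0, 0],
    [1, 0, -40, 0, 0, 0, 0],
    [1, 0, -40, 0, 0, 0, 0],
    [1, 0, -20, 0, 0, 0, 0]
  ]
}}

```text
t: 11.47
tool_pos: [0.388, 0.0086, 0.2277]
tool_rot: [0.001, -0.2, 0.98, -0.001]
contact_force: [-0.2, -0.5, 0.1]
width: 0.0855
```

```bash
python3 - <<'E'
from h import *
a=np.radians(23.1); Rz=np.array([[np.cos(a),np.sin(a)],[-np.sin(a),np.cos(a)]])
ims=[]
for c,ctr in (("side",(.6159,.172)),("top",(.6167,.1761))):
    im,W=cloud(c); ims.append(im); P=W.reshape(-1,3); P=P[np.isfinite(P[:,0])]
    q=(P[:,:2]-ctr)@Rz.T*1000; m=(np.abs(q).max(1)<50)&(P[:,2]>.13)&(P[:,2]<.18)
    print(c,"head rect",rect(np.c_[q[m]/1000,P[m,2]]),"top z",np.percentile(P[m,2],[90,98]).round(4))
cv2.imwrite("pics/c5.png",np.hstack([cv2.resize(crop(ims[1],140,260,110,230,3),(390,390)),cv2.resize(crop(ims[0],225,325,100,210,4),(390,430))[:390]]))
E
```

```text
side head rect (array([2.5, 0. ]), array([63.3, 48.1]), 0.3, 567) top z [0.1599 0.1604]
top head rect (array([2.2, 0.6]), array([44.1, 62.5]), 89.8, 1004) top z [0.1617 0.1627]
```

View pics/c5.png

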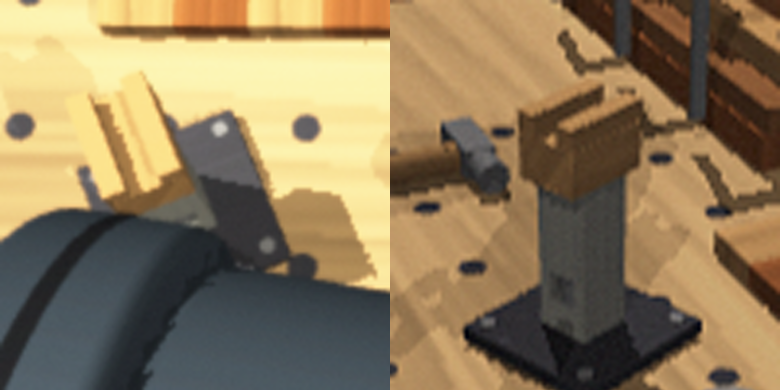

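```bash
python3 -c "
from rig import env
print(env.close_job(), env.state()['t'])"
```

```text
the job is handed in; nothing more can be done
the job is handed in; nothing more can be done
```

The wooden notched rest is fitted on the steel foot, released, and the job handed in at about 11.6 s of the 38 s. I gripped it across the head, carried it over the foot while turning it about 13°, lowered it over the stub and pushed past the button until it sat on the plate.

**Pushing down:** The force rose to about 17 N at the button and fell off once the tube was past it. It rose again to 18 N at the plate, with the tool stopped at the expected height.

**Last checks after release:**
- **Seated:** the head top measured 160–162 mm high, against 162 mm expected when fully home.
- **Aligned:** the rest's turn is within about 0.3° of the foot's, and it is about 2.5 mm off the foot's axis, which is roughly the clearance in the bore. It looks upright in the picture.
- **Arm:** it is clear of the rest.

**Not confirmed:** the button is on the far side from the cameras, so I did not see it pop out. I infer that it did from the full seating, the alignment and the drop in force.

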